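# Close, pin and hold a UV-bonding jig

## Task

A chip lies in the open hinged bonding jig, ready for curing, but the loupe is still standing on it: stand the loupe upright on the bare trolley top, swing the jig's windowed cover down, and put the red-knobbed locking pin from the stand down through the cover's front hole into the base. Press the pin home until the cover is fully shut against its spring plungers, and finish without letting go: fingers still on the pin's knob, holding the cover pressed shut. Leave the black-knobbed pin in the stand and do not knock over or shove the wash bottle or the two vials on the right.

Things in the scene. Friction and masses are not known exactly. Their poses are not given: they have to be found in the camera images.
- jig: fixed lower half of the bonding jig: dark blue block 130 (x) x 96 (y) x 30 mm high. Origin at the centre of its underside, z up; +x points to the hinge side, -x to the front with the steel bushing and pin hole. In the middle a chip on a white carrier lies on a grey pad whose surface is 29.5 mm up. Two spring plungers in the front corners lift the cover (see cover)
- base_bore (a point): centre of the mouth of the pin hole in the base's square steel bushing: 48 mm in front (-x) of the jig's origin, 30 mm above the trolley. Hole 11.5 mm wide, straight down right through the base, axis = jig z
- cover_hinge (a point): middle of the hinge line of the cover: 58 mm behind (+x) the jig's origin, 31 mm up; the hinge line runs along the jig's y
- cover (a joint): angle of the cover (upper half), rad: 0 fully shut and level; grows as its front swings up and over to the jig's +x; 1.57 upright, stop at 2.0. Starts open, 1.62 to 1.85. A friction hinge (0.15 N m) holds it where it is left: push it all the way down. Let go, it stays on the spring plungers about 3 mm ajar in front (0.03 rad); about 10 N down at its front hole shuts it fully
- cover_bore (a point): centre of the pin hole at the cover's top face, 106 mm from the hinge line; 11.5 mm wide, through the cover, over the base's hole when the cover is down. The cover is a bare metal frame 12 mm thick, 96 mm wide, with a clear window, reaching 123 mm from the hinge line (a thumb tab 34 mm wide sticks out 9 mm more). Shut, its underside is 31 mm and its top 43 mm above the trolley
- locking_pin: loose pin with the red knob, 42 to 84 g. Origin at the lower end (tip), z up along it. Steel shank 10 mm thick, 38 mm long, chamfered tip; then a steel collar 24 mm wide, 5 mm thick, whose underside presses on the cover; then the round red knob 16 mm wide, 32 mm tall, 43 to 75 mm above the tip. Stands upright in one of the stand's two holes, hanging by its collar, tip 6 mm above the trolley
- locking_pin_shoulder (a point): centre of the locking pin's shoulder, the underside of its collar, 38 mm above the tip
- ejector_pin: another pin in the other hole of the stand: same collar and knob but black, shank 26 mm long (origin at the tip); not needed, leave it
- stand: the fixed bare-metal pin stand, a block 90 (x) x 38 (y) x 44 mm high, origin at the centre of its underside; two 11.5 mm holes go straight down, 25 mm either side of the centre along its x; which pin is in which hole varies
- loupe: a black waisted loupe (magnifier), 36 mm in diameter, 32 mm tall, origin at the centre of its underside, z up; it stands upright on the jig's pad near the middle of the jig. The trolley top round x 0.61, y 0.04 (behind the stand as the robot sees it) is bare in every start
- wash_bottle: a white wash bottle with red cap and spout, 75 x 94 x 196 mm, standing at the front right of the trolley; origin at the bottom; bystander
- vial_1: a white vial with black cap, 21 mm wide, 56 mm tall, standing at the front right corner; origin at the bottom; bystander
- vial_2: a brown vial with white cap, 21 mm wide, 56 mm tall, standing at the right edge; origin at the bottom; bystander
Mind the look-alikes: they are no part of the job. What is meant by the loupe is not orange, and is the larger of those in its own colour.

How it is judged (in metres and radians):
On the way, in this order (a step that is already met when the one before it is completed fails the run):
1. the loupe stands upright on the trolley top, let go (height (world z) of loupe between -0.008 and 0.008 m and angle between loupe's own z axis and vertical below 0.2 rad and contact force between the fingers and loupe below 0.1 N), for 0.2 s.
2. the cover is swung down onto its plungers, before the locking pin goes in (value of joint cover below 0.06 rad and horizontal distance between locking_pin and base_bore above 0.03 m), for 0.2 s.
3. the locking pin is through the cover's hole and in the base's hole (z of locking_pin in the frame of base_bore below -0.008 m and horizontal distance between locking_pin and base_bore below 0.004 m and horizontal distance between locking_pin_shoulder and cover_bore below 0.005 m), for 0.1 s.
At the end, for the whole second after the job is handed in: The fingers hold the locking pin pressed: pin straight through both holes (tip 22 mm or more below the base's top, within 4 mm of the axis, 0.08 rad of square), collar pressing the cover with over 3 N, cover shut within 0.012 rad; the loupe upright and still on the trolley top (within 8 mm) (value of joint cover below 0.012 rad and z of locking_pin in the frame of base_bore below -0.022 m and horizontal distance between locking_pin and base_bore below 0.004 m and angle between the z axis of locking_pin and the z axis of jig, either way round below 0.08 rad and contact force between locking_pin and cover above 3 N and contact force between the fingers and locking_pin above 2 N and height (world z) of loupe between -0.008 and 0.008 m and angle between loupe's own z axis and vertical below 0.2 rad and linear speed of loupe below 0.02 m/s); the arm keeps its last pose, push and grip.
It fails at once if the black-knobbed pin is taken out of the stand or pushed about (distance of ejector_pin from where it was at the start of the episode above 0.015 m).
It fails at once if the wash bottle is shoved or knocked over (distance of wash_bottle from where it was at the start of the episode above 0.03 m or angle between wash_bottle's own z axis and vertical above 0.5 rad).
It fails at once if a vial is shoved or knocked over (distance of any of vial_1, vial_2 from where it was at the start of the episode above 0.03 m or angle between any of vial_1, vial_2's own z axis and vertical above 0.5 rad).
It also fails if it takes over 72 s, if anything falls off the work surface, if the arm or the gripper's body presses on something with over 40 N, if the wrist force passes 120 N, or if a joint passes its speed limit or range.

## Robot

A 6-joint arm with a two-finger parallel gripper is mounted at the origin on a cart in front of the work surface, level with it; the furniture and walls round the work are solid. World frame = base frame: x ahead of the robot, y to its left, z up, the work surface at z = 0. Lengths are in mm, angles in rad, forces in N, time in s.
With the tool pointing down it reaches from about 350 to 775 mm from the base axis. Payload 7.3 kg.
Tool frame: the origin (TCP) lies at the very end of the fingers, on their centre line; the grasp point (between the pads) lies 19 mm behind it; z points along the fingers, y is the line along which they close (so a half turn about z gives the same grasp; the last joint's range is limited). The gripper opens to 92 mm and grips with 3 to 60 N. Pads are 19 mm wide; open, the fingers measure 130 mm over their backs; the gripper's body (75 mm by 190 mm) begins 47 mm behind the grasp point.
Start: joints at [-1.254, 0.342, 1.524, -0, 1.275, -0.146], TCP at [234.413, -469.782, 226.741] pointing down, gripper open.
Joint ranges: [-2.53, 2.53], [-0.77, 2.02], [0.04, 2.7], [-1, 4.14], [0.28, 2.66], [-3.11, 3.11]. Speed limits (rad/s): [2.57, 2.57, 3.14, 3.14, 3.14, 3.14].

## Interface

Orientations are given as [roll, pitch, yaw] about the fixed x, y, z axes, in that order (R = Rz(yaw) Ry(pitch) Rx(roll)).
In Python, from plant import * gives the robot as it stands.
- The arm moves only by the tool arm_command, never from a script. Its arguments are lists of equal length, an entry for each row: "gripper": the finger opening in mm, from 0 to 91.8; "dp": the shift along the tool's x, y, z in units of 25 mm (1.0 is 25 mm), a list of three; "twist": the turn about the tool's z in units of 5 degrees (1.0 is 5 degrees). A call has exactly 5 rows; each row shifts and turns the commanded pose from where the row before left it, along the tool's axes as they then stand; what a row does not reach is not made up. A row lasts 1/8 s, in which the tool goes at most 62.5 mm and 10.7 degrees, less where a joint would pass 70% of its speed; a pose out of reach is approached as far as the arm can. A call is refused whole if a number of a shift passes 1 or a number of a turn 1, either way. A call with a gripper value outside its range is refused whole. The fingers move at their own pace and stop on an object; the grip force is fixed at half the most. Time passes only in rows, so rows that do not move let the fingers close, or fill a call up. It gives the time, the measured TCP pose, the force, the opening and the grip force at its end, in the units of the state.
- get_obs(): the state, without advancing time (a new reading comes with each control period).
- capture(name): name is "scene" or "top"; returns the picture (420x560x3 uint8, red, green, blue); there is no depth.
- get_calibration(name): a dict with "mtx" (3x3 intrinsics, pixels), "dist_coeffs" ([k1, k2, p1, p2, k3] as OpenCV has them; the pictures are not rectified), "position" and "attitude" of the camera in the world. Camera axes: x right, y down, z forward; pixel columns grow to the right and rows downward; lengths in mm; the calibration is good to about 2 mm. A picture is of the moment at which its call begins. get_calibration takes no time and is no camera call.
- close_job(): hands the job in; it is judged then, once.
The state is a dict: "time": time; "joint_positions": joint angles; "dq": joint speeds; "tau": joint torques, N m; "tool_pos": TCP position; "tcp_rot": TCP orientation; "contact_force": force on the tool from outside, world axes, zero at the start; "moment": the same for the moment, N m; "grip_width": finger opening in mm; "finger_force": force on a finger pad.
Only numpy, scipy, OpenCV 4.12 (cv2) and the standard library are available. Lean on these libraries where they do the work, as an engineer would, in place of code of your own. Each camera call takes 0.05 s, during which the arm holds its last target. There are 200 camera calls.

## Working session

There is one attempt and no reset: what is moved stays moved. The work goes in short steps, Python scripts to look and compute and a tool call to move; the robot and the scene stay as the last step left them, time stands still between calls to the robot, and variables do not carry over. Pictures are saved under pics/ and viewed, at most 10 in all, crops included, and the job is handed in when it is done.

Besides the shell and the picture viewer there is one more tool, called after "Call:" as a command line: name --pt "numbers of a row" for each row, then --argument value for the rest. arm_command: Moves the arm, as the interface text tells. Its arguments: {"type":"object","properties":{"gripper":{"type":"array"},"dp":{"type":"array"},"twist":{"type":"array"}},"required":["gripper","dp","twist"]}

```bash
mkdir -p pics; ls; python3 - <<'E'
from plant import *
import cv2
for n in ("scene","top"):
    im=capture(n); cv2.imwrite(f"pics/{n}0.png",im[:,:,::-1]); c=get_calibration(n); print(n,c)
print(get_obs())
E
```

```text
pics
scene {'mtx': array([[472.40137859,   0.        , 279.49381626],
       [  0.        , 472.40137859, 210.518282  ],
       [  0.        ,   0.        ,   1.        ]]), 'dist_coeffs': array([-0.16800696,  0.        ,  0.        ,  0.        ,  0.        ]), 'position': array([256.60399764, 479.56440967, 524.01242582]), 'attitude': array([-2.14616092,  0.01600515, -2.76040741])}
top {'mtx': array([[521.99190052,   0.        , 285.30746575],
       [  0.        , 521.99190052, 202.94002803],
       [  0.        ,   0.        ,   1.        ]]), 'dist_coeffs': array([-0.00482879,  0.        ,  0.        ,  0.        ,  0.        ]), 'position': array([ 352.07226763, -157.410031  , 1122.65880007]), 'attitude': array([-2.97209718, -0.01154263, -1.56393917])}
{'time': 0.1, 'joint_positions': array([-1.25400658e+00,  3.42655730e-01,  1.52488026e+00, -4.71942733e-05,
        1.27539040e+00, -1.45972531e-01]), 'dq': array([-8.84596964e-05, -2.25052301e-03, -2.23342321e-03, -5.91071564e-04,
        9.27590889e-04,  3.37723441e-04]), 'tau': array([ 2.37039458e-03, -4.32005131e+01, -2.44693011e+01,  7.20106624e-02,
        5.26645139e-02, -3.21252196e-05]), 'tool_pos': array([ 234.2830869 , -469.44243788,  226.12745421]), 'tcp_rot': array([-3.14026654e+00, -1.49346558e-04,  4.62775944e-01]), 'contact_force': array([ 0.75047611, -0.00532326,  0.28560897]), 'moment': array([ 0.01314297, -0.07215548,  0.00338652]), 'finger_force': 0.0, 'grip_width': 91.78207803572617}
```

View pics/scene0.png

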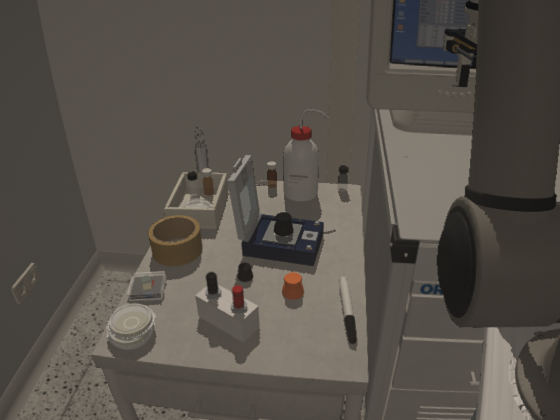

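View pics/top0.png

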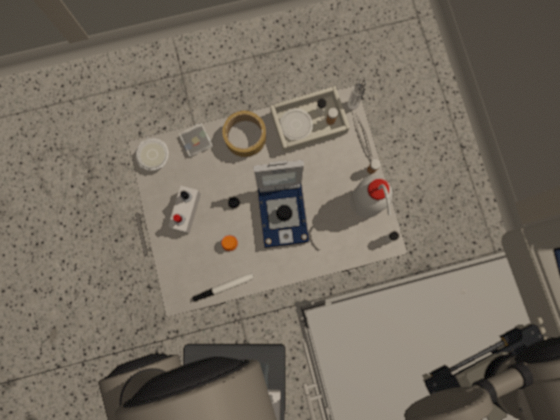

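The scene shows the jig with the larger black loupe on it (284,224), the red pin knob (238,297), the black pin (212,284), the small black decoy (245,272) and an orange decoy (293,287). In the top view the loupe is at (285,213), the jig spans about x 262–308 and y 190–245, the red knob is at (178,218), the black knob at (185,195) and the black decoy at (233,202).

```bash
cat > h.py <<'E'
import numpy as np, cv2
from plant import *
from scipy.spatial.transform import Rotation as R
def cam(n):
    c=get_calibration(n); return c['mtx'],c['dist_coeffs'],c['position'],R.from_euler('xyz',c['attitude']).as_matrix()
def ray(n,uv):
    K,d,p,A=cam(n); q=cv2.undistortPoints(np.array([[uv]],float),K,d)[0,0]
    return p,A@np.array([q[0],q[1],1])
def plane(n,uv,z):
    p,v=ray(n,uv); return (p+v*(z-p[2])/v[2]).round(1)
def proj(n,P):
    K,d,p,A=cam(n); r=cv2.Rodrigues(A.T)[0]
    return cv2.projectPoints(np.array(P,float).reshape(-1,1,3),r,-A.T@p,K,d)[0][:,0].round(1)
def tri(ua,ub):
    p,v=ray('scene',ua); q,w=ray('top',ub)
    s=np.linalg.lstsq(np.c_[v,-w],q-p,rcond=None)[0]; a=p+v*s[0]; b=q+w*s[1]
    return ((a+b)/2).round(1), np.linalg.norm(a-b).round(1)
def blobs(im,m,amin=15):
    n,l,s,c=cv2.connectedComponentsWithStats(m.astype('uint8'))
    return [(c[i].round(1),s[i]) for i in range(1,n) if s[i,4]>=amin]
E
python3 - <<'E'
from h import *
for n in ('scene','top'):
    im=cv2.imread(f'pics/{n}0.png'); h=cv2.cvtColor(im,cv2.COLOR_BGR2HSV); H,S,V=cv2.split(h)
    roi=np.zeros(H.shape,bool)
    if n=='scene': roi[140:340,120:370]=1
    else: roi[90:310,135:405]=1
    red=((H<6)|(H>172))&(S>150)&(V>90)&roi
    blk=(V<45)&roi&~((H>100)&(H<130)&(S>120))
    blue=(H>100)&(H<130)&(S>100)&roi
    print(n,'red',blobs(im,red)); print('blk',blobs(im,blk,20)); print('blue',blobs(im,blue,100))
    if n=='top':
        c=max(cv2.findContours(blue.astype('uint8'),0,2)[0],key=cv2.contourArea); print(cv2.minAreaRect(c), cv2.boxPoints(cv2.minAreaRect(c)))
        for u in cv2.boxPoints(cv2.minAreaRect(c)): print(plane('top',u,30))
    b=im[150:345,140:345] if n=='scene' else im[150:260,160:320]
    cv2.imwrite(f'pics/{n}crop.png',cv2.resize(b,None,fx=3 if n=='scene' else 5,fy=3 if n=='scene' else 5,interpolation=2))
E
```

```text
scene red [(array([237.1, 288.9]), array([233, 286,   9,   7,  54], dtype=int32))]
blk [(array([342.9, 169.6]), array([339, 166,   9,   8,  60], dtype=int32)), (array([191.8, 175.8]), array([188, 172,   9,   8,  58], dtype=int32)), (array([280.3, 243.5]), array([ 242,  213,   81,   53, 1539], dtype=int32)), (array([283.9, 244.4]), array([275, 243,  18,   4,  22], dtype=int32)), (array([244.6, 272.1]), array([238, 263,  15,  19, 218], dtype=int32)), (array([211.6, 283. ]), array([207, 273,  10,  21, 180], dtype=int32)), (array([350.2, 327.3]), array([345, 316,  11,  24, 198], dtype=int32))]
blue []
top red [(array([376.9, 188.8]), array([368, 179,  21,  21, 257], dtype=int32)), (array([177., 218.]), array([174, 215,   8,   7,  41], dtype=int32))]
blk [(array([321.3, 103.1]), array([318, 100,   7,   7,  38], dtype=int32)), (array([184.1, 194.9]), array([181, 192,   7,   7,  37], dtype=int32)), (array([233.3, 202.3]), array([229, 198,  10,  10,  85], dtype=int32)), (array([283.4, 212.9]), array([276, 206,  16,  15, 179], dtype=int32)), (array([393.1, 235.6]), array([390, 233,   7,   6,  36], dtype=int32)), (array([202.6, 295.1]), array([193, 290,  19,  11,  84], dtype=int32))]
blue [(array([282.3, 215. ]), array([259, 189,  49,  57, 857], dtype=int32))]
((282.9234924316406, 217.0291748046875), (53.41677474975586, 42.57455825805664), 83.1572265625) [[258.60565 193.0473 ]
 [300.87695 187.97476]
 [307.24133 241.01105]
 [264.97003 246.08359]]
[ 560.  -111.7   30. ]
[ 571.9 -201.8   30. ]
[ 458.5 -215.3   30. ]
[ 447.2 -126.8   30. ]
```

View pics/topcrop.png

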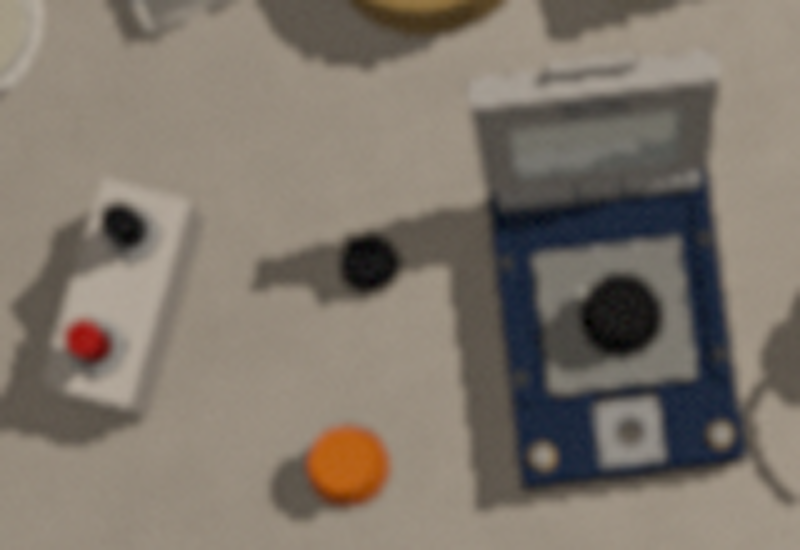

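View pics/scenecrop.png

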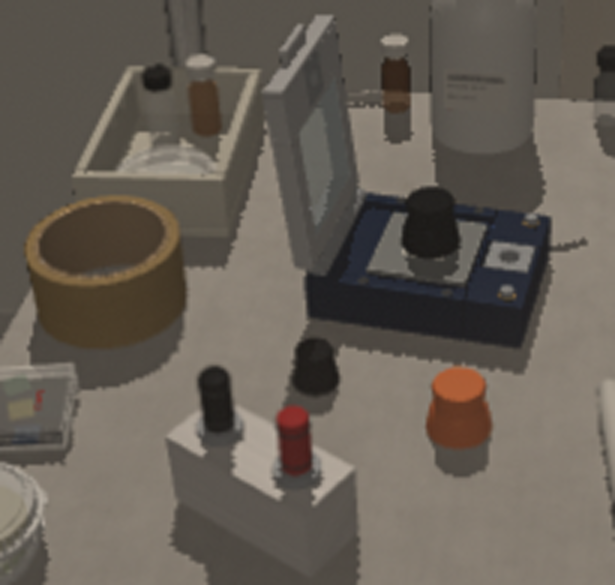

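In the top crop the base bore is at about image (286.1,236.2), the red knob top at (177.2,218.0), the loupe at (284,212.8), and the plungers at (268.3,241) and (304,236.5). In the scene crop the bore is at (309.8,235.2) and the red knob top at (237.4,288). The cover is nearly upright.

```bash
python3 - <<'E'
from h import *
B=plane('top',(286.1,236.2),30); B2=plane('scene',(309.8,235.2),30); print('bore',B,B2, tri((309.8,235.2),(286.1,236.2)))
print('red',plane('top',(177.2,218.0),81),plane('scene',(237.4,288.),81),tri((237.4,288),(177.2,218)))
print('blk',plane('top',(184.3,195),81))
print('loupe',plane('top',(283.7,212.9),61),plane('scene',(283.5,217),61))
print('plungers',plane('top',(268.3,241),31),plane('top',(304,236.5),31))
print('decoy',plane('top',(233.3,202.3),25),'orange',plane('top',(229.5,242.5),30))
for u in [(181,186.2),(198,189.8),(188,232.2),(172,228.6)]: print('stand',plane('top',u,44))
for u in [(255,167),(303.5,162),(301,186),(259,190)]: print('cover',plane('top',u,140),plane('top',u,31))
print('bottle',plane('top',(376.9,188.8),190))
E
```

```text
bore [ 468.3 -170.9   30. ] [ 466.8 -168.6   30. ] (array([ 468.1, -171. ,   28.1]), np.float64(0.8))
red [497.8  48.9  81. ] [498.6  51.5  81. ] (array([498.8,  49.6,  79.1]), np.float64(1.6))
blk [544.9  36.5  81. ]
loupe [ 513.  -165.3   61. ] [ 514.7 -163.4   61. ]
plungers [ 457.8 -133.7   31. ] [ 467.8 -208.5   31. ]
decoy [540.4 -57.9  25. ] orange [454.1 -52.4  30. ]
stand [570.6  51.1  44. ]
stand [563.2  15.1  44. ]
stand [473.5  32.7  44. ]
stand [480.7  66.1  44. ]
cover [ 590.2 -108.6  140. ] [ 616.7 -103.2   31. ]
cover [ 601.1 -202.3  140. ] [ 628.7 -207.3   31. ]
cover [ 553.6 -197.5  140. ] [ 576. -202.   31.]
cover [ 545. -117.  140.] [ 566.5 -112.5   31. ]
bottle [ 539.4 -334.1  190. ]
```

Call:
arm_command --gripper '[91,91,91,91,91]' --pt "1 -0.6 0" --pt "1 -0.6 0" --pt "1 -0.7 0" --pt "1 -0.8 0" --pt "1 -0.8 0" --twist '[0.8,0.8,0.8,0.8,0.7]'

```text
time: 0.72
tool_pos: [326.1, -346.3, 226.5]
tcp_rot: [-3.141, 0.0, 0.12]
contact_force: [1.0, 0.4, 1.3]
grip_width: 91.1
finger_force: 0.0
```

Call:
arm_command --gripper '[91,91,91,91,91]' --pt "0.8 -1 0" --pt "0.8 -1 0" --pt "0.8 -1 0" --pt "0.8 -1 0" --pt "0.8 -1 0" --twist '[0,0,0,0,0]'

```text
time: 1.35
tool_pos: [410.0, -210.0, 226.5]
tcp_rot: [-3.141, 0.0, 0.122]
contact_force: [0.7, 0.5, 0.3]
grip_width: 91.0
finger_force: 0.0
```

Call:
arm_command --gripper '[80,80,80,80,80]' --pt "1 -0.3 0.4" --pt "1 -0.3 0.5" --pt "1 -0.3 0.8" --pt "1 -0.2 1" --pt "0.2 0 1" --twist '[0,0,0,0,0]'

```text
time: 1.98
tool_pos: [511.6, -170.2, 133.0]
tcp_rot: [-3.141, 0.0, 0.124]
contact_force: [0.4, -0.5, 0.0]
grip_width: 80.0
finger_force: 0.0
```

```bash
python3 - <<'E'
from h import *
o=get_obs(); print(o['tool_pos'],o['tcp_rot'])
E
```

```text
[ 511.55306203 -170.2383891   132.95984685] [-3.14139833e+00  4.80518283e-05  1.23786445e-01]
```

Call:
arm_command --gripper '[80,80,80,80,80]' --pt "0.1 -0.2 0.8" --pt "0 0 0.9" --pt "0 0 0.9" --pt "0 0 0.8" --pt "0 0 0.5" --twist '[0,0,0,0,0]'

```text
time: 2.6
tool_pos: [511.9, -165.4, 35.5]
tcp_rot: [-3.141, 0.002, 0.122]
contact_force: [0.9, 0.6, -0.5]
grip_width: 80.3
finger_force: 0.0
```

Call:
arm_command --gripper '[20,20,20,20,20]' --pt "0 0 0" --pt "0 0 0" --pt "0 0 0" --pt "0 0 0" --pt "0 0 0" --twist '[0,0,0,0,0]'

```text
time: 3.22
tool_pos: [512.5, -165.8, 37.0]
tcp_rot: [3.141, -0.0, 0.122]
contact_force: [0.2, 0.4, -0.2]
grip_width: 34.5
finger_force: 0.0
```

Call:
arm_command --gripper '[20,20,20,20,20]' --pt "0 0 0" --pt "0 0 0" --pt "0 0 -0.1" --pt "0 0 -0.4" --pt "0 0 -0.8" --twist '[0,0,0,0,0]'

```text
time: 3.85
tool_pos: [511.9, -165.5, 69.4]
tcp_rot: [-3.141, 0.001, 0.122]
contact_force: [-0.0, -0.8, -0.8]
grip_width: 31.7
finger_force: 29.7
```

Call:
arm_command --gripper '[20,20,20,20,20]' --pt "0 0 -0.8" --pt "0 0 -0.9" --pt "0 -0.5 -0.7" --pt "0 -0.9 0" --pt "0 -1 0" --twist '[0,0,0,0,0]'

```text
time: 4.47
tool_pos: [504.2, -104.1, 128.7]
tcp_rot: [-3.141, 0.001, 0.122]
contact_force: [0.3, 0.6, -0.2]
grip_width: 31.9
finger_force: 29.7
```

Call:
arm_command --gripper '[20,20,20,20,20]' --pt "0 -1 0" --pt "0 -1 0" --pt "0.4 -1 0" --pt "0.9 -1 0" --pt "1 -0.8 0" --twist '[0,0,0,0,0]'

```text
time: 5.1
tool_pos: [546.5, 22.7, 128.4]
tcp_rot: [-3.141, 0.002, 0.124]
contact_force: [-0.1, -0.5, -0.4]
grip_width: 32.2
finger_force: 29.7
```

Call:
arm_command --gripper '[20,20,20,20,20]' --pt "1 -0.4 0" --pt "1 0 0" --pt "0.5 0 0" --pt "0 0 0.5" --pt "0 0 0.8" --twist '[0,0,0,0,0]'

```text
time: 5.72
tool_pos: [607.0, 38.5, 95.4]
tcp_rot: [-3.141, 0.001, 0.123]
contact_force: [-0.2, -0.8, -0.4]
grip_width: 32.5
finger_force: 29.7
```

```bash
python3 - <<'E'
from h import *
cv2.imwrite('pics/s1.png',capture('scene')[:,:,::-1]); print(get_obs()['tool_pos'])
E
```

```text
[605.01504223  38.48572254  92.12043216]
```

View pics/s1.png

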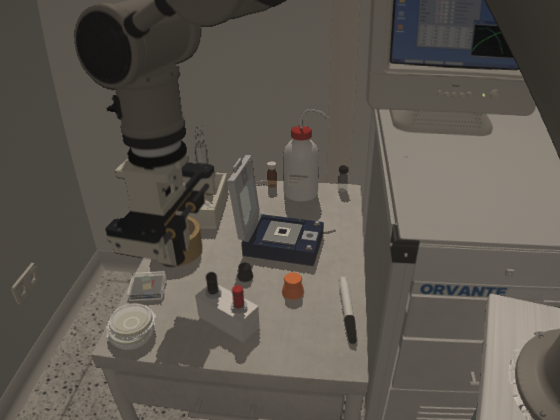

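The gripper, with the loupe between its fingers, is beyond the stand at about (180,245). The jig pad is clear, and the chip is at (283,231).

Call:
arm_command --gripper '[20,20,20,20,20]' --pt "0.2 0 0.8" --pt "0 0 0.9" --pt "0 0 0.7" --pt "0 0 0.3" --pt "0 0 0.1" --twist '[0,0,0,0,0]'

```text
time: 6.4
tool_pos: [613.3, 38.1, 26.4]
tcp_rot: [3.142, 0.0, 0.122]
contact_force: [0.0, -0.4, 0.4]
grip_width: 31.8
finger_force: 29.7
```

Call:
arm_command --gripper '[20,20,20,20,20]' --pt "0 0 0.1" --pt "0 0 0.1" --pt "0 0 0.1" --pt "0 0 0" --pt "0 0 0" --twist '[0,0,0,0,0]'

```text
time: 7.02
tool_pos: [613.3, 38.1, 19.3]
tcp_rot: [3.141, -0.0, 0.122]
contact_force: [-0.1, -0.0, -0.2]
grip_width: 31.9
finger_force: 29.7
```

Call:
arm_command --gripper '[20,20,20,20,20]' --pt "0 0 0.1" --pt "0 0 0.1" --pt "0 0 0.1" --pt "0 0 0" --pt "0 0 0" --twist '[0,0,0,0,0]'

```text
time: 7.65
tool_pos: [613.3, 38.1, 11.7]
tcp_rot: [3.141, -0.0, 0.122]
contact_force: [0.1, -0.4, -0.3]
grip_width: 31.7
finger_force: 29.7
```

Call:
arm_command --gripper '[20,20,20,20,20]' --pt "0 0 0.05" --pt "0 0 0.05" --pt "0 0 0.05" --pt "0 0 0" --pt "0 0 0" --twist '[0,0,0,0,0]'

```text
time: 8.28
tool_pos: [613.3, 38.1, 8.0]
tcp_rot: [3.141, -0.0, 0.122]
contact_force: [-0.8, -1.1, -0.2]
grip_width: 32.2
finger_force: 29.7
```

Call:
arm_command --gripper '[20,20,20,20,20]' --pt "0 0 0.04" --pt "0 0 0.04" --pt "0 0 0" --pt "0 0 0" --pt "0 0 0" --twist '[0,0,0,0,0]'

```text
time: 8.9
tool_pos: [613.5, 38.1, 7.4]
tcp_rot: [3.141, -0.001, 0.123]
contact_force: [-3.6, -0.0, 9.3]
grip_width: 31.9
finger_force: 30.4
```

Call:
arm_command --gripper '[34,37,42,50,60]' --pt "0 0 0" --pt "0 0 0" --pt "0 0 0" --pt "0 0 0" --pt "0 0 0" --twist '[0,0,0,0,0]'

```text
time: 9.52
tool_pos: [613.2, 38.1, 5.8]
tcp_rot: [3.142, 0.0, 0.122]
contact_force: [0.3, -0.2, -0.3]
grip_width: 55.6
finger_force: 0.0
```

Call:
arm_command --gripper '[65,65,65,65,65]' --pt "0 0 -0.3" --pt "0 0 -0.7" --pt "0 0 -1" --pt "0 0 -1" --pt "0 0 -1" --twist '[0,0,0,0,0]'

```text
time: 10.15
tool_pos: [613.6, 38.1, 108.4]
tcp_rot: [3.141, -0.002, 0.123]
contact_force: [0.4, 0.4, -0.0]
grip_width: 64.6
finger_force: 0.0
```

Call:
arm_command --gripper '[30,20,10,0,0]' --pt "0 0 -1" --pt "0 0 -1" --pt "0 0.5 -1" --pt "0 0.8 -0.5" --pt "0 1 0" --twist '[0,0,0,0,0]'

```text
time: 10.78
tool_pos: [620.9, -20.0, 195.4]
tcp_rot: [3.141, -0.003, 0.123]
contact_force: [1.1, -0.7, 0.2]
grip_width: 19.3
finger_force: 0.0
```

```bash
python3 - <<'E'
from h import *
a=capture('scene')[:,:,::-1]; cv2.imwrite('pics/s2.png',a); cv2.imwrite('pics/s2c.png',cv2.resize(a[140:350,110:370],None,fx=2.8,fy=2.8))
E
```

```text
(no output)
```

View pics/s2c.png

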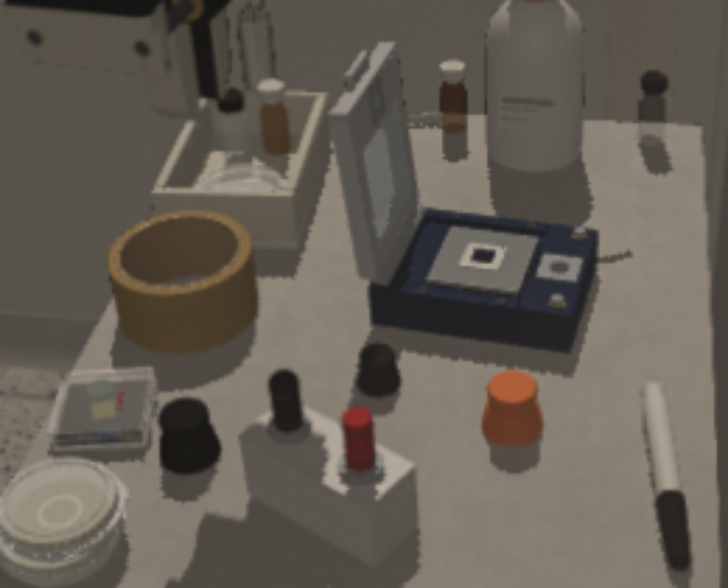

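The loupe now stands upright behind the stand, at about image (177,295); its top-right neighbours are untouched. Next is the cover.

Call:
arm_command --gripper '[0,0,0,0,0]' --pt "0.1 0.8 0" --pt "0.1 1 0" --pt "0.1 1 0" --pt "0.1 1 0" --pt "0 0.7 0" --twist '[0,0,0,0,0]'

```text
time: 11.45
tool_pos: [644.2, -131.5, 193.2]
tcp_rot: [3.142, 0.0, 0.121]
contact_force: [0.4, -0.2, 0.7]
grip_width: -0.1
finger_force: 0.0
```

Call:
arm_command --gripper '[0,0,0,0,0]' --pt "0 0 0" --pt "0 0 0" --pt "0 0 0" --pt "0 0 0" --pt "0 0 0" --twist '[0,0,0,0,0]'

```text
time: 12.08
tool_pos: [644.0, -128.9, 193.6]
tcp_rot: [3.141, -0.0, 0.123]
contact_force: [0.1, 0.6, 0.3]
grip_width: 0.5
finger_force: 0.0
```

Call:
arm_command --gripper '[0,0,0,0,0]' --pt "-0.1 0.4 0.4" --pt "-0.1 0.4 0.6" --pt "0 0 0.7" --pt "0 0 0.5" --pt "0 0 0.2" --twist '[0,0,0,0,0]'

```text
time: 12.7
tool_pos: [640.8, -150.0, 131.9]
tcp_rot: [-3.141, 0.002, 0.122]
contact_force: [0.6, -0.3, 0.2]
grip_width: 0.5
finger_force: 0.0
```

Call:
arm_command --gripper '[0,0,0,0,0]' --pt "-0.5 0 0" --pt "-0.6 0 0" --pt "-0.6 0 0" --pt "-0.5 0 0" --pt "-0.5 0 0" --twist '[0,0,0,0,0]'

```text
time: 13.32
tool_pos: [574.4, -158.4, 133.9]
tcp_rot: [3.141, -0.001, 0.123]
contact_force: [1.9, -1.3, 0.1]
grip_width: 0.9
finger_force: 0.7
```

Call:
arm_command --gripper '[0,0,0,0,0]' --pt "-0.7 0 0.05" --pt "-0.7 0 0.2" --pt "-0.9 0 0.5" --pt "-0.8 0 0.8" --pt "-0.5 0 0.9" --twist '[0,0,0,0,0]'

```text
time: 13.95
tool_pos: [483.9, -169.1, 72.0]
tcp_rot: [3.141, 0.0, 0.122]
contact_force: [1.0, -0.0, -0.1]
grip_width: 0.3
finger_force: 0.4
```

Call:
arm_command --gripper '[0,0,0,0,0]' --pt "-0.2 0 0.6" --pt "-0.1 0 0.2" --pt "0 0 0.1" --pt "0 0 0" --pt "0 0 0" --twist '[0,0,0,0,0]'

```text
time: 14.58
tool_pos: [478.1, -170.1, 50.2]
tcp_rot: [3.141, -0.001, 0.123]
contact_force: [0.2, 0.7, -0.8]
grip_width: 0.8
finger_force: 0.0
```

Call:
arm_command --gripper '[0,0,0,0,0]' --pt "0 0 0.08" --pt "0 0 0.08" --pt "0 0 0.08" --pt "0 0 0" --pt "0 0 0" --twist '[0,0,0,0,0]'

```text
time: 15.2
tool_pos: [477.6, -170.1, 44.0]
tcp_rot: [3.141, 0.0, 0.123]
contact_force: [-2.1, 0.4, 6.4]
grip_width: 0.4
finger_force: 2.7
```

Call:
arm_command --gripper '[0,0,0,0,0]' --pt "0 0 0.04" --pt "0 0 0.03" --pt "0 0 0" --pt "0 0 0" --pt "0 0 0" --twist '[0,0,0,0,0]'

```text
time: 15.82
tool_pos: [477.5, -170.1, 43.1]
tcp_rot: [3.141, -0.0, 0.123]
contact_force: [-5.2, 0.6, 13.0]
grip_width: 0.6
finger_force: 6.8
```

Call:
arm_command --gripper '[0,0,20,40,50]' --pt "0 0 -0.5" --pt "0 0 -1" --pt "0 -0.4 -1" --pt "0.2 -0.8 -0.6" --pt "0.4 -1 0" --twist '[0,0,0,0,0]'

```text
time: 16.45
tool_pos: [486.6, -113.6, 121.0]
tcp_rot: [3.14, -0.003, 0.121]
contact_force: [0.8, -0.2, -0.3]
grip_width: 25.6
finger_force: 0.0
```

Call:
arm_command --gripper '[50,50,50,50,50]' --pt "0.4 -1 0" --pt "0.4 -1 0" --pt "0.4 -1 0" --pt "0 -1 0" --pt "0 -1 0" --twist '[0,0,0,0,0]'

```text
time: 17.08
tool_pos: [500.3, 15.1, 119.6]
tcp_rot: [3.142, -0.0, 0.123]
contact_force: [0.5, 0.3, -0.0]
grip_width: 50.0
finger_force: 0.0
```

Call:
arm_command --gripper '[50,50,50,50,50]' --pt "0 -0.8 0" --pt "0 -0.4 0" --pt "0 0 0" --pt "0 0 0" --pt "0 0 0" --twist '[0,0,0,0,0]'

```text
time: 17.7
tool_pos: [496.8, 43.3, 119.4]
tcp_rot: [3.141, -0.0, 0.122]
contact_force: [-0.5, 0.3, -1.0]
grip_width: 49.8
finger_force: 0.0
```

```bash
python3 - <<'E'
from h import *
t=capture('top')[:,:,::-1]; s=capture('scene')[:,:,::-1]; cv2.imwrite('pics/t3.png',t); cv2.imwrite('pics/s3.png',s)
a=cv2.resize(t[175:260,235:325],(540,510),interpolation=2); b=cv2.resize(s[205:290,225:335],(660,510),interpolation=2)
cv2.imwrite('pics/c3.png',cv2.resize(np.hstack([a,b[:,:]]),None,fx=.66,fy=.66)); print(a.shape,get_obs()['tool_pos'])
E
```

```text
(510, 540, 3) [496.76681693  43.43050331 119.43162899]
```

View pics/c3.png

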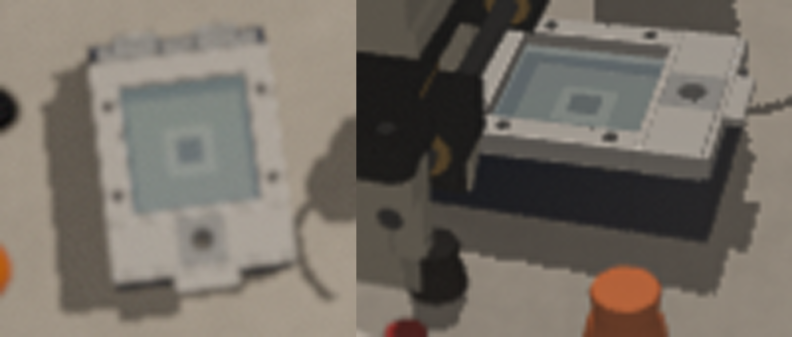

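The cover is down on its plungers. Its hole shows at about (285.6,234.7) in the top view and (309.5,228) in the scene view. I'll refine both by dark centroid.

```bash
python3 - <<'E'
from h import *
P={}
for n,f,u in (('top','t3',(286,235)),('scene','s3',(310,228))):
    g=cv2.imread(f'pics/{f}.png',0).astype(float); x,y=u; w=g[y-4:y+5,x-5:x+6]
    print(w.astype(int).min(),np.median(w)); 
    k=np.clip(np.percentile(w,30)-8-w,0,None); yy,xx=np.mgrid[y-4:y+5,x-5:x+6]
    P[n]=((k*xx).sum()/k.sum(),(k*yy).sum()/k.sum()); print(n,P[n],plane(n,P[n],46))
print('tri',tri(P['scene'],P['top']))
# red/knob refinement
for n,f in (('top','top0'),('scene','scene0')):
    h=cv2.cvtColor(cv2.imread(f'pics/{f}.png'),cv2.COLOR_BGR2HSV); H,S,V=cv2.split(h)
    m=((H<8)|(H>170))&(S>120)&(V>50); b=[q for q in blobs(h,m) if 160<q[0][0]<250 and 200<q[0][1]<310]; print(n,b)
    
E
```

```text
73 135.0
top (np.float64(285.74755700325727), np.float64(234.6644951140065)) [ 469.8 -169.9   46. ]
70 129.0
scene (np.float64(309.3399648917496), np.float64(227.7758923346987)) [ 468.  -168.4   46. ]
tri (array([ 469.2, -170.1,   44.6]), np.float64(1.4))
top [(array([176.9, 217.8]), array([173, 214,   9,   8,  49], dtype=int32))]
scene [(array([237.8, 295.7]), array([232, 285,  11,  23, 187], dtype=int32))]
```

Call:
arm_command --gripper '[50,50,50,50,50]' --pt "0.08 -0.26 0" --pt "0 0 0.6" --pt "0 0 0.9" --pt "0 0 0.8" --pt "0 0 0.3" --twist '[0,0,0,0,0]'

```text
time: 18.42
tool_pos: [496.7, 50.7, 52.6]
tcp_rot: [-3.141, 0.003, 0.123]
contact_force: [-0.5, -0.2, -0.4]
grip_width: 50.3
finger_force: 0.0
```

Call:
arm_command --gripper '[40,30,20,10,10]' --pt "0 0 0" --pt "0 0 0" --pt "0 0 0" --pt "0 0 0" --pt "0 0 0" --twist '[0,0,0,0,0]'

```text
time: 19.05
tool_pos: [498.1, 50.8, 54.9]
tcp_rot: [-3.142, -0.001, 0.122]
contact_force: [0.4, 1.5, 3.4]
grip_width: 15.1
finger_force: 30.0
```

Call:
arm_command --gripper '[10,10,10,10,10]' --pt "0 0 0" --pt "0 0 0" --pt "0 0 0" --pt "0 0 0" --pt "0 0 0" --twist '[0,0,0,0,0]'

```text
time: 19.68
tool_pos: [498.1, 50.8, 54.9]
tcp_rot: [-3.142, -0.001, 0.122]
contact_force: [-0.3, 2.1, 6.1]
grip_width: 15.5
finger_force: 30.0
```

Call:
arm_command --gripper '[10,10,10,10,10]' --pt "0 0 -0.3" --pt "0 0 -0.6" --pt "0 0 -0.8" --pt "0 0.3 -0.5" --pt "-0.2 0.6 -0.1" --twist '[0,0,0,0,0]'

```text
time: 20.3
tool_pos: [496.1, 26.9, 113.0]
tcp_rot: [3.141, -0.002, 0.123]
contact_force: [-0.1, -0.2, -1.4]
grip_width: 15.3
finger_force: 30.0
```

Call:
arm_command --gripper '[10,10,10,10,10]' --pt "-0.2 0.9 0" --pt "-0.3 1 0" --pt "-0.3 1 0" --pt "-0.3 1 0" --pt "-0.3 1 0" --twist '[0,0,0,0,0]'

```text
time: 20.92
tool_pos: [474.8, -100.0, 111.5]
tcp_rot: [-3.141, 0.001, 0.122]
contact_force: [0.8, 0.3, -0.5]
grip_width: 15.1
finger_force: 30.0
```

Call:
arm_command --gripper '[10,10,10,10,10]' --pt "-0.3 1 0" --pt "-0.2 0.9 0" --pt "-0.1 0.6 0" --pt "0 0.2 0" --pt "0 0 0" --twist '[0,0,0,0,0]'

```text
time: 21.55
tool_pos: [469.1, -167.0, 111.8]
tcp_rot: [-3.141, 0.0, 0.122]
contact_force: [-0.3, -0.7, -1.5]
grip_width: 15.4
finger_force: 30.0
```

Call:
arm_command --gripper '[10,10,10,10,10]' --pt "0 0 0" --pt "0 0 0" --pt "0 0 0" --pt "0 0 0" --pt "0 0 0" --twist '[0,0,0,0,0]'

```text
time: 22.18
tool_pos: [469.3, -166.9, 112.0]
tcp_rot: [3.141, -0.0, 0.123]
contact_force: [-0.5, 0.2, -0.8]
grip_width: 15.1
finger_force: 30.0
```

```bash
python3 - <<'E'
from h import *
s=capture('scene')[:,:,::-1]; t=capture('top')[:,:,::-1]; cv2.imwrite('pics/s4.png',s); cv2.imwrite('pics/t4.png',t)
cv2.imwrite('pics/c4.png',cv2.resize(s[175:250,270:345],(600,600),interpolation=2))
print(proj('scene',[[469.3,-166.9,z] for z in (63,101,106,112)]), proj('scene',[[468.7,-169.4,46],[469.3,-166.9,46]]))
E
```

```text
[[308.5 220.1]
 [308.9 201.5]
 [309.  199. ]
 [309.  195.9]] [[309.1 227.4]
 [308.3 228.1]]
```

View pics/c4.png

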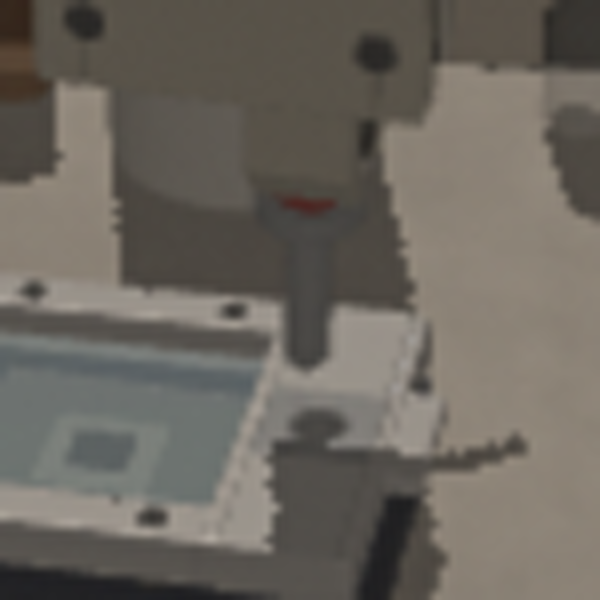

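The pin hangs upright with its tip at about (307.8,219.9). The hole is at (309.4,227.6), about 1.7 px to the right of where the pin would land, so I shift about -2 mm in x and -2 mm in y.

Call:
arm_command --gripper '[10,10,10,10,10]' --pt "-0.08 0.07 0.1" --pt "0 0 0.2" --pt "0 0 0.2" --pt "0 0 0" --pt "0 0 0" --twist '[0,0,0,0,0]'

```text
time: 22.9
tool_pos: [467.5, -169.0, 99.4]
tcp_rot: [3.142, 0.0, 0.122]
contact_force: [0.0, -0.9, -0.6]
grip_width: 15.4
finger_force: 30.0
```

Call:
arm_command --gripper '[10,10,10,10,10]' --pt "0 0 0.05" --pt "0 0 0.05" --pt "0 0 0.05" --pt "0 0 0" --pt "0 0 0" --twist '[0,0,0,0,0]'

```text
time: 23.52
tool_pos: [467.5, -169.0, 95.7]
tcp_rot: [3.141, -0.0, 0.122]
contact_force: [-0.3, -0.4, -1.8]
grip_width: 15.2
finger_force: 30.0
```

```bash
python3 - <<'E'
from h import *
o=get_obs(); print(o['tool_pos'],o['contact_force'],o['moment'])
s=capture('scene')[:,:,::-1]; cv2.imwrite('pics/c5.png',cv2.resize(s[190:240,285:335],(600,600),interpolation=2))
print(proj('scene',[o['tool_pos']-[0,0,48.9]]))
E
```

```text
[ 467.49387656 -169.00373546   95.74305158] [-0.25237317 -0.38096528 -1.79118854] [ 0.03261545 -0.03235483  0.01565484]
[[309.7 227.2]]
```

View pics/c5.png

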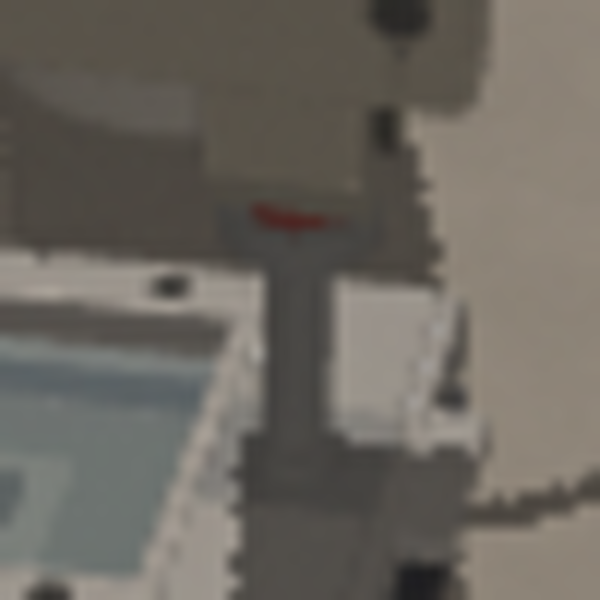

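The pin tip is at about u=309.3, in line with the hole (309.35) and just above the cover. I'll descend by feel.

Call:
arm_command --gripper '[10,10,10,10,10]' --pt "0 0 0.05" --pt "0 0 0.05" --pt "0 0 0.05" --pt "0 0 0" --pt "0 0 0" --twist '[0,0,0,0,0]'

```text
time: 24.2
tool_pos: [467.5, -169.0, 92.0]
tcp_rot: [3.141, -0.0, 0.122]
contact_force: [0.0, -0.7, -0.3]
grip_width: 15.4
finger_force: 30.0
```

Call:
arm_command --gripper '[10,10,10,10,10]' --pt "0 0 0.06" --pt "0 0 0.06" --pt "0 0 0.06" --pt "0 0 0" --pt "0 0 0" --twist '[0,0,0,0,0]'

```text
time: 24.82
tool_pos: [467.5, -169.0, 87.5]
tcp_rot: [3.141, 0.0, 0.123]
contact_force: [-0.9, 0.7, -0.4]
grip_width: 15.5
finger_force: 30.0
```

Call:
arm_command --gripper '[10,10,10,10,10]' --pt "0 0 0.08" --pt "0 0 0.08" --pt "0 0 0.08" --pt "0 0 0.08" --pt "0 0 0" --twist '[0,0,0,0,0]'

```text
time: 25.45
tool_pos: [467.4, -168.9, 79.3]
tcp_rot: [-3.141, 0.0, 0.122]
contact_force: [0.1, 0.9, -1.9]
grip_width: 15.3
finger_force: 30.0
```

Call:
arm_command --gripper '[10,10,10,10,10]' --pt "0 0 0.08" --pt "0 0 0.08" --pt "0 0 0.08" --pt "0 0 0" --pt "0 0 0" --twist '[0,0,0,0,0]'

```text
time: 26.08
tool_pos: [467.4, -169.0, 73.4]
tcp_rot: [-3.142, 0.0, 0.122]
contact_force: [-1.0, 0.7, -1.4]
grip_width: 14.9
finger_force: 30.0
```

Call:
arm_command --gripper '[10,10,10,10,10]' --pt "0 0 0.12" --pt "0 0 0.15" --pt "0 0 0.15" --pt "0 0 0.12" --pt "0 0 0.06" --twist '[0,0,0,0,0]'

```text
time: 26.7
tool_pos: [467.4, -169.0, 58.2]
tcp_rot: [-3.142, 0.0, 0.122]
contact_force: [-1.3, -0.6, -0.8]
grip_width: 15.2
finger_force: 30.0
```

Call:
arm_command --gripper '[10,10,10,10,10]' --pt "0 0 0.06" --pt "0 0 0.05" --pt "0 0 0" --pt "0 0 0" --pt "0 0 0" --twist '[0,0,0,0,0]'

```text
time: 27.32
tool_pos: [467.5, -169.0, 55.8]
tcp_rot: [3.141, -0.0, 0.122]
contact_force: [-1.5, 0.8, 1.9]
grip_width: 15.6
finger_force: 30.0
```

Call:
arm_command --gripper '[10,10,10,10,10]' --pt "0 0 0.05" --pt "0 0 0.05" --pt "0 0 0" --pt "0 0 0" --pt "0 0 0" --twist '[0,0,0,0,0]'

```text
time: 27.95
tool_pos: [467.3, -169.0, 53.8]
tcp_rot: [3.141, 0.0, 0.123]
contact_force: [-5.4, 0.1, 9.1]
grip_width: 15.5
finger_force: 30.0
```

Call:
arm_command --gripper '[10,10,10,10,10]' --pt "0 0 0.04" --pt "0 0 0.03" --pt "0 0 0" --pt "0 0 0" --pt "0 0 0" --twist '[0,0,0,0,0]'

```text
time: 28.58
tool_pos: [467.4, -169.1, 53.5]
tcp_rot: [3.141, -0.001, 0.123]
contact_force: [-8.9, 1.5, 23.8]
grip_width: 15.5
finger_force: 30.0
```

Call:
arm_command --gripper '[10,10,10,10,10]' --pt "0 0 0" --pt "0 0 0" --pt "0 0 0" --pt "0 0 0" --pt "0 0 0" --twist '[0,0,0,0,0]'

```text
time: 29.2
tool_pos: [467.4, -169.1, 53.5]
tcp_rot: [3.141, -0.001, 0.123]
contact_force: [-7.8, 2.4, 24.5]
grip_width: 15.4
finger_force: 30.0
```

```bash
python3 - <<'E'
from h import *
s=capture('scene')[:,:,::-1]; cv2.imwrite('pics/c6.png',cv2.resize(s[140:350,110:370],None,fx=2.8,fy=2.8)); o=get_obs(); print(o['tool_pos'],o['contact_force'],o['moment'])
E
```

```text
[ 467.35915327 -169.07021468   53.48283752] [-8.77421033  2.21181941 23.60482112] [ 0.40915932  1.41885822 -0.03095906]
```

View pics/c6.png

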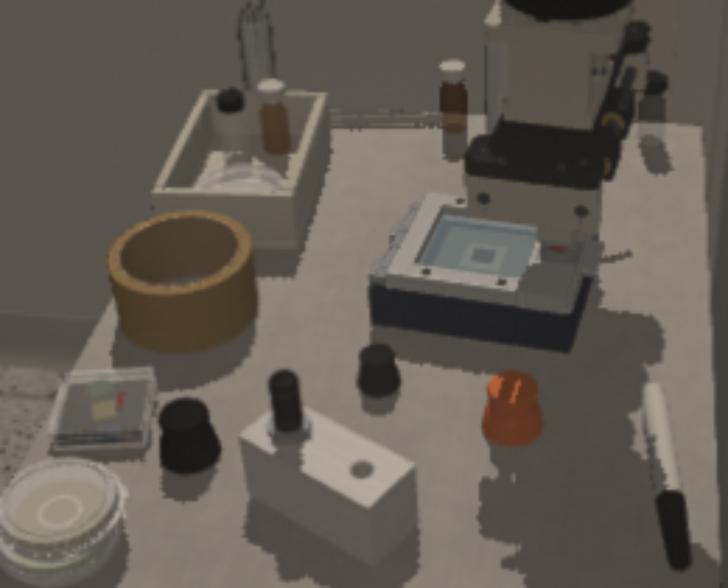

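The cover is shut with the pin in and the gripper holding it. The loupe stands upright and the black pin is still in the stand. The push is steady at about 24 N.

```bash
python3 -c "
from plant import *
print(close_job())"
```

```text
the job is handed in; nothing more can be done
None
```

The job is handed in at about 29 s of the allowed 72 s: the loupe stands upright on the trolley, the cover is shut, and the fingers are still on the red-knobbed pin, pressing it home with about 24 N; no verdict came back.

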